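# Check a jar lid in the stockroom's height gauge

### The job

Take the middle-sized jar lid out of the wire rack and set it rim down, closed top up, fully home in the round pocket of the metal check block. Then stand the bridge gauge on the block over the lid, both legs flat on the block, so that its sprung foot rests on the middle of the lid's top, and leave it standing there. The other two lids must stay in the rack and the two glass jars must be left alone.

Things in the scene. Friction and masses are not known exactly. Their poses are not given: they have to be found in the camera images.
- lid_c (a point): The lid to check: the middle one of three plain white jar lids, 66 mm across, 20 mm high, walls 4 mm, hollow on the rim side, 40 g. The point is its centre, half-way up; z runs from the open rim to the closed top. It starts on edge in one of the rack's places, z about level, roughly away from the robot. On edge on the table it also stays standing; pushed near its top it falls flat.
- lid_small_c (a point): The small white jar lid, 52 mm across and 20 mm high, standing on edge in another place of the rack: not to be moved. Its centre; axes as for lid_c.
- lid_large_c (a point): The large white jar lid, 82 mm across and 20 mm high, standing on edge in another place of the rack: not to be moved. Its centre; axes as for lid_c.
- rack: Fixed steel wire rack, 200 mm long (x) and 78 mm wide (y). Lids stand on edge in it at x = -62, 0 and +62 mm with their axes along the rack's x, on two rods whose tops are 19 mm above the table; uprights reach 41 mm above the table at both faces of each lid. A standing lid lifts straight up out. Origin at the middle of its underside.
- pocket (a point): Fixed aluminium check block on the table, 136 mm (x) by 84 mm (y) by 20 mm high, with a round blind pocket in its middle, 69 mm across and 7 mm deep. The point is the centre of the pocket's mouth, level with the block's top face; z up. A lid fully home in it stands 13 mm out of the block. The table between the block and the rack is bare for at least 120 mm.
- gauge: Loose bridge gauge, about 0.38 kg, 118 mm long (x), 36 mm wide (y), 100 mm high: two legs 18 mm long and 40 mm high at x = -50 and +50 mm (82 mm free between them), a beam 14 mm thick across them, and a black grip block above the beam. Starts standing on the table. Origin midway between the soles of the legs; z up. On the block its x must lie along the block's x for both legs to stand on it.
- gauge_grip (a point): Centre of the gauge's grip block, 77 mm above the soles: 40 mm (x) by 26 mm (y) by 46 mm high, taken across the 26 mm.
- gauge_foot (a joint): Height reading of the gauge: upward slide of its foot in m, 0 with the foot fully out (3 mm above the soles), at most 0.022; spring force 0.6 N at 0, 1.2 N at 0.010. Over a lid that is home and rim down it reads 0.010.
- foot_tip (a point): Centre of the underside of the gauge's round foot, 20 mm across, midway between the legs.
- jar_a: Clear glass jar, 68 mm across and 120 mm high, standing on the table beyond the block and the rack: leave alone. Origin at its underside.
- jar_b: Amber glass jar, 68 mm across and 120 mm high, standing on the table beyond the gauge: leave alone. Origin at its underside.
Not all that is in view belongs to the job. Leave any pink or red look-alike of the gauge alone.

How it is judged:
By the outcome, as a careful person would: the job done as asked, in the order asked, and still so for the second after the job is handed in, with the robot touching nothing.
It also fails if it takes over 72 s, if anything falls off the work surface, if the arm or the gripper's body presses on something with over 40 N, if the wrist force passes 120 N, or if a joint passes its speed limit or range.

### The arm

A 6-joint arm with a two-finger parallel gripper is mounted at the origin on the work surface. World frame = base frame: x ahead of the robot, y to its left, z up, the work surface at z = 0. Lengths are in m, angles in rad, forces in N, time in s.
With the tool pointing down it reaches from about 0.35 to 0.725 m from the base axis. Payload 6 kg.
Tool frame: the origin (TCP) lies on the mounting face of the last link; the fingertips stand 173 mm ahead of it and the grasp point (between the pads) lies 155 mm ahead of it; y points along the fingers, x is the direction in which the jaws open and shut, and the axes are right-handed (so a half turn about y gives the same grasp; the last joint's range is limited). The gripper opens to 85 mm and grips with 20 to 120 N. Pads are 22 mm wide; open, the fingers measure 114 mm over their backs; the gripper's body (76 mm by 85 mm) begins 54 mm behind the grasp point. The pads swing forward as they close: fully open they stand 13 mm farther back than shut.
Start: joints at [-1.004, 0.04, 0.085, 0, -1.615, -0.334], TCP at [0.138, -0.584, 0.405] pointing down, gripper open.
Joint ranges: [-2.56, 2.56], [-1.29, 2.01], [-1.08, 1.49], [-3.29, 1.98], [-2.81, -0.18], [-2.99, 2.99]. Speed limits (rad/s): [2.57, 2.57, 3.01, 3.14, 3.14, 3.14].

### API

Orientations are given as a unit quaternion [w, x, y, z].
In Python, from plant import arm gives the robot as it stands. The module is installed in compiled form; this text tells all that it offers.
- The arm moves only by the tool servo_tool, never from a script. Its argument "deltas" is a list of rows, each an object with "jaw": the opening in per cent of the stroke, from 0 (shut) to 100 (fully open); "travel": the shift along the tool's x, y, z in units of 40 mm (1.0 is 40 mm), a list of three; "twist": the turn, a rotation vector about the tool's x, y, z in units of 6 degrees (1.0 is 6 degrees), a list of three. In form: [{"jaw": jaw, "travel": [tx, ty, tz], "twist": [wx, wy, wz]}, ...]. A call has 1 to 12 rows; each row is the pose to reach, as a shift and turn from the pose measured when the call began, along the tool's axes at that moment; what a row does not reach only later rows make up. A row lasts 1/12 s, in which the tool goes at most 41.7 mm and 7.16 degrees, less where a joint would pass 70% of its speed; a pose out of reach is approached as far as the arm can. A call with a gripper value outside its range is refused whole. The fingers move at their own pace and stop on an object; "force" is the grip in N (left out, the last holds). Time passes only in rows, so rows that repeat a pose let the fingers close. It gives the time, the measured TCP pose, the force and the opening at its end, in the units of the state.
- arm.observe(): the state, without advancing time (a new reading comes with each control period).
- arm.grab_frame(name): name is "scene" or "top"; returns a dict with "frame" (420x560x3 uint8, red, green, blue), "intrinsics" (3x3 intrinsics, pixels), "distortion" ([k1, k2, p1, p2, k3] as OpenCV has them; the pictures are not rectified), "extrinsics" (4x4, takes a point from world to camera coordinates). Camera axes: x right, y up, looking along -z (the intrinsics and any distortion apply to the point x, -y, -z); pixel columns grow to the right and rows downward; lengths in m; the calibration is good to about 2 mm. A picture is of the moment at which its call begins. There is no depth.
- arm.job_done(): hands the job in, once; it reports no verdict.
The state is a dict: "time": time; "joints": joint angles; "joint_velocities": joint speeds; "effort": joint torques, N m; "tool_pos": TCP position; "tcp_rot": TCP orientation; "ft_force": force on the tool from outside, world axes, zero at the start; "wrist_torque": the same for the moment, N m; "grip_width": finger opening in m.
Only numpy, scipy, OpenCV 4.12 (cv2) and the standard library are available. Lean on these libraries where they do the work, as an engineer would, in place of code of your own. Each camera call takes 0.05 s, during which the arm holds its last target. There are 200 camera calls.

## Working session

There is one attempt and no reset: what is moved stays moved. The work goes in short steps, Python scripts to look and compute and a tool call to move; the robot and the scene stay as the last step left them, time stands still between calls to the robot, and variables do not carry over. Pictures are saved under pics/ and viewed, about 8 in all and at most 12, crops included, and the job is handed in when it is done.

Besides the shell and the picture viewer there is one more tool, called after "Emit:" by a JSON object that holds its "name" and its "arguments". servo_tool: Moves the arm, as the interface text tells. Its arguments: {"type":"object","properties":{"deltas":{"type":"array","items":{"type":"object","properties":{"jaw":{"type":"number"},"travel":{"type":"array","items":{"type":"number"}},"twist":{"type":"array","items":{"type":"number"}}}}},"force":{"type":"number"}},"required":["deltas"]}

```bash
mkdir -p pics
cat > h.py <<'E'
import numpy as np, cv2
from plant import arm
from scipy.spatial.transform import Rotation as R
def grab(n,fn=None):
    f=arm.grab_frame(n)
    if fn: cv2.imwrite('pics/'+fn,f['frame'][:,:,::-1])
    return f
def ray(f,uv):
    p=cv2.undistortPoints(np.array([[uv]],float),np.array(f['intrinsics'],float),np.array(f['distortion'],float))[0,0]
    E=np.array(f['extrinsics']); d=E[:3,:3].T@np.array([p[0],-p[1],-1]); o=-E[:3,:3].T@E[:3,3]
    return o,d
def onz(f,uv,z):
    o,d=ray(f,uv); return o+d*(z-o[2])/d[2]
def proj(f,P):
    E=np.array(f['extrinsics']); c=np.atleast_2d(P)@E[:3,:3].T+E[:3,3]; c=c*[1,-1,-1]
    return cv2.projectPoints(c,np.zeros(3),np.zeros(3),np.array(f['intrinsics'],float),np.array(f['distortion'],float))[0][:,0]
def tool():
    s=arm.observe(); q=s['tcp_rot']; return np.array(s['tool_pos']),R.from_quat([q[1],q[2],q[3],q[0]]).as_matrix(),s
E
python3 - <<'E'
from h import *
import pickle
for n in ('scene','top'):
    f=grab(n); pickle.dump(f,open(n+'0.pkl','wb')); cv2.imwrite(f'pics/{n}0.png',cv2.resize(f['frame'][:,:,::-1],(800,600),interpolation=cv2.INTER_CUBIC))
    o,d=ray(f,(280,210)); print(n,o.round(3),onz(f,(280,210),0).round(3))
p,M,s=tool(); print(p,M.round(3),s['grip_width'])
E
```

```text
scene [0.876 0.332 0.899] [ 0.491 -0.048  0.   ]
top [ 0.473 -0.032  1.36 ] [0.539 0.005 0.   ]
[ 0.13849104 -0.58377082  0.4037581 ] [[-0.231 -0.001 -0.973]
 [ 0.973  0.002 -0.231]
 [ 0.002 -1.     0.   ]] 0.08530467070182149
```

View pics/scene0.png

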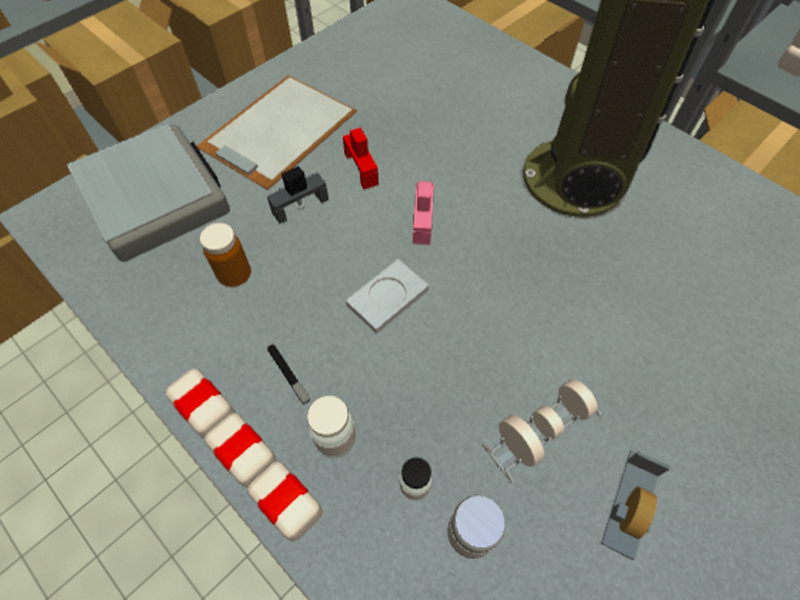

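View pics/top0.png

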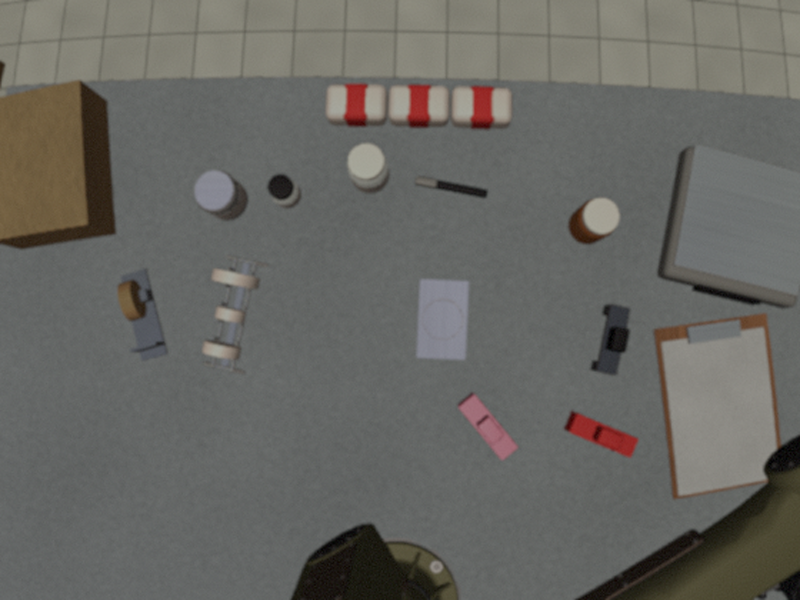

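The 800 px views show several things that could be mistaken for the targets.

- **Lids in the rack:** large at top-view (234,278), small at (229,315), middle-sized at (221,349). The middle-sized lid is at scene (577,400).
- **Lid look-alikes:** a brown ring in a grey holder at (130,300), plus jar tops.
- **Gauges:** the black one at (612,340) is mine. The red one at (601,434) and the pink one at (487,426) are look-alikes.
- **Block:** at (443,319).

Next is one close crop composite.

Run:
```python
from h import *
import pickle
S=pickle.load(open('scene0.pkl','rb'));T=pickle.load(open('top0.pkl','rb'))
def c(f,u,v):
    return cv2.resize(f['frame'][v:v+75,u:u+100,::-1],(400,300),interpolation=cv2.INTER_CUBIC)
im=np.vstack([np.hstack([c(T,110,183),c(S,335,257)]),np.hstack([c(T,262,187),c(T,380,200)])])
cv2.imwrite('pics/comp.png',im)
```

```text
(no output)
```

View pics/comp.png

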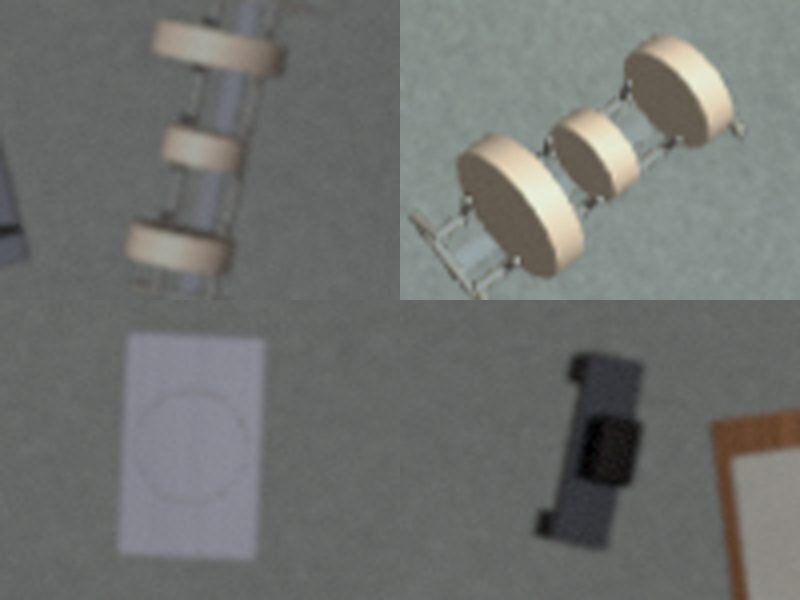

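```bash
cat > m1.py <<'E'
from h import *
import pickle
from scipy.optimize import least_squares
S=pickle.load(open('scene0.pkl','rb'));T=pickle.load(open('top0.pkl','rb'))
u=lambda a,o,p=(0,0):(np.array(a,float)-p+.5)/4-.5+o
bl=u([(128,333),(266,338),(256,558),(118,553)],(262,187),(0,300))
P=np.array([onz(T,q,.02) for q in bl]); c=P.mean(0)
print('block',c.round(4),'len',np.linalg.norm(P[0]-P[3]),np.linalg.norm(P[0]-P[1]),'yaw',np.degrees(np.arctan2(*(P[0]+P[1]-P[2]-P[3])[[1,0]])))
print('pocket',onz(T,u([193,447],(262,187),(0,300)),.02).round(4))
for nm,z,q in(('beam',.054,[(587,352),(643,363),(607,549),(551,540)]),('grip',.1,[(592,415),(641,420),(634,488),(583,480)])):
    P=np.array([onz(T,a,z) for a in u(q,(380,200),(400,300))])
    print(nm,P.mean(0).round(4),np.linalg.norm(P[0]-P[3]),np.linalg.norm(P[0]-P[1]),'yaw',np.degrees(np.arctan2(*(P[0]+P[1]-P[2]-P[3])[[1,0]])))
ob=[(151,287,18,77),(162,245,122,172),(126,233,219,275)]
os=[(457,584,133,277),(549,639,107,201),(624,735,35,149)]
r=[.041,.026,.033];dx=[.062,0,-.062];t=np.linspace(0,2*np.pi,60)
def pts(p,i):
    a=np.array([np.cos(p[2]),np.sin(p[2]),0]);b=np.array([-a[1],a[0],0]);C=np.array([p[0],p[1],p[3+i]])+a*(dx[i]+p[6+i])
    return np.vstack([C+a*s+r[i]*(np.cos(t)[:,None]*b+np.sin(t)[:,None]*[0,0,1]) for s in(-.01,.01)]),C
def res(p):
    o=[]
    for i in range(3):
        X,_=pts(p,i)
        for f,B,of,pp in((T,ob[i],(110,183),(0,0)),(S,os[i],(335,257),(400,0))):
            q=proj(f,X); lo=u((B[0],B[2]),of,pp);hi=u((B[1],B[3]),of,pp)
            o+=list(q.min(0)-lo)+list(q.max(0)-hi)
    return np.array(o+list(p[6:]*500))
s=least_squares(res,[.53,.3,0,.055,.045,.05,0,0,0])
print('rack',s.x.round(4),'yaw',np.degrees(s.x[2]),'rms',np.sqrt(np.mean(s.fun**2)))
for i in range(3): print(pts(s.x,i)[1].round(4))
E
python3 m1.py
```

```text
block [ 0.5072 -0.0699  0.02  ] len 0.13619398475539654 0.08557570265013476 yaw -1.3415285249152213
pocket [ 0.5062 -0.0705  0.02  ]
beam [ 0.4776 -0.3608  0.054 ] 0.11650726638496006 0.03577707288032303 yaw -10.263473371077577
grip [ 0.4776 -0.3585  0.1   ] 0.03853271887560875 0.029833515346069244 yaw -6.1365231978334
rack [ 5.051e-01  2.986e-01 -1.889e-01  6.160e-02  4.410e-02  5.090e-02
 -2.000e-04  5.000e-04 -3.000e-04] yaw -10.824597299829419 rms 0.4863377835076041
[0.5659 0.2869 0.0616]
[0.5056 0.2985 0.0441]
[0.444  0.3103 0.0509]
```

```bash
cat > go.py <<'E'
import sys
from h import *
# args: x,y,z,yawdeg of tool x (tool pointing down) -> travel, twist
p,M,s=tool()
print('t',s['time'],'p',p.round(4),'yaw',round(np.degrees(np.arctan2(M[1,0],M[0,0])),2),'y',M[:,1].round(3),'w',round(s['grip_width'],4),'F',np.round(s['ft_force'],1),'j',np.round(s['joints'],2))
for a in sys.argv[1:]:
    x,y,z,w=map(float,a.split(','));w=np.radians(w)
    X=np.array([np.cos(w),np.sin(w),0]);Y=np.array([0,0,-1.]);D=np.c_[X,Y,np.cross(X,Y)]
    print(a,'travel',(M.T@(np.array([x,y,z])-p)/.04).round(3),'twist',(np.degrees(R.from_matrix(M.T@D).as_rotvec())/6).round(3))
E
python3 go.py .5,-.12,.40,169.2
```

```text
t 0.1 p [ 0.1385 -0.5838  0.4038] yaw 103.34 y [-0.001  0.002 -1.   ] w 0.0853 F [0.4 0.8 0.3] j [-1.    0.04  0.08 -0.   -1.62 -0.33]
.5,-.12,.40,169.2 travel [  9.196   0.107 -11.469] twist [ 8.0000e-03 -1.0977e+01  1.5000e-02]
```

Emit:
{"name": "servo_tool", "arguments": {"deltas": [{"jaw":48,"travel":[0.7,0,-0.9],"twist":[0,-0.9,0]},{"jaw":48,"travel":[1.4,0,-1.7],"twist":[0,-1.7,0]},{"jaw":48,"travel":[2.1,0,-2.6],"twist":[0,-2.5,0]},{"jaw":48,"travel":[2.8,0,-3.4],"twist":[0,-3.3,0]},{"jaw":48,"travel":[3.5,0,-4.3],"twist":[0,-4.2,0]},{"jaw":48,"travel":[4.2,0,-5.2],"twist":[0,-5.0,0]},{"jaw":48,"travel":[4.9,0,-6.0],"twist":[0,-5.9,0]},{"jaw":48,"travel":[5.6,0,-6.9],"twist":[0,-6.7,0]},{"jaw":48,"travel":[6.2,0,-7.8],"twist":[0,-7.5,0]},{"jaw":48,"travel":[6.9,0,-8.6],"twist":[0,-8.3,0]},{"jaw":48,"travel":[7.5,0,-9.4],"twist":[0,-9.1,0]},{"jaw":48,"travel":[8.2,0,-10.2],"twist":[0,-10,0]}], "force": 30}}

```text
time: 1.1
tool_pos: [0.4464, -0.1875, 0.4041]
tcp_rot: [-0.101, 0.101, 0.7, -0.699]
ft_force: [1.9, -0.9, 0.1]
grip_width: 0.0414
```

```bash
python3 go.py .444,.3103,.30,169.2
```

```text
t 1.1 p [ 0.4464 -0.1875  0.4041] yaw 163.6 y [-0.     0.002 -1.   ] w 0.0414 F [ 1.9 -0.9  0.1] j [ 0.02 -0.27 -0.2  -0.   -1.64 -0.31]
.444,.3103,.30,169.2 travel [  3.571   2.625 -11.918] twist [ 0.016 -0.934  0.006]
```

Emit:
{"name": "servo_tool", "arguments": {"deltas": [{"jaw":48,"travel":[0.3,0,-1.0],"twist":[0,-0.1,0]},{"jaw":48,"travel":[0.6,0,-2.0],"twist":[0,-0.2,0]},{"jaw":48,"travel":[0.9,0,-3.0],"twist":[0,-0.3,0]},{"jaw":48,"travel":[1.2,0,-4.0],"twist":[0,-0.4,0]},{"jaw":48,"travel":[1.5,0.3,-5.0],"twist":[0,-0.5,0]},{"jaw":48,"travel":[1.8,0.6,-6.0],"twist":[0,-0.6,0]},{"jaw":48,"travel":[2.1,0.9,-7.0],"twist":[0,-0.7,0]},{"jaw":48,"travel":[2.4,1.2,-8.0],"twist":[0,-0.8,0]},{"jaw":48,"travel":[2.7,1.5,-9.0],"twist":[0,-0.9,0]},{"jaw":48,"travel":[3.0,1.8,-10.0],"twist":[0,-0.93,0]},{"jaw":48,"travel":[3.3,2.1,-11.0],"twist":[0,-0.93,0]},{"jaw":48,"travel":[3.57,2.4,-11.92],"twist":[0.016,-0.93,0]}]}}

```text
time: 2.1
tool_pos: [0.4434, 0.2996, 0.3122]
tcp_rot: [-0.067, 0.066, 0.704, -0.704]
ft_force: [1.1, -0.1, 0.9]
grip_width: 0.0409
```

```bash
python3 - <<'E'
from h import *
S=grab('scene');T=grab('top')
c=lambda f,u,v:cv2.resize(f['frame'][v:v+150,u:u+100,::-1],(400,600),interpolation=cv2.INTER_CUBIC)
cv2.imwrite('pics/a.png',np.hstack([c(T,100,170),c(S,340,170)]))
E
python3 go.py .444,.3103,.231,169.2
```

```text
t 2.2 p [0.4429 0.3015 0.3085] yaw 169.4 y [-0.006 -0.004 -1.   ] w 0.0411 F [-0.9 -0.2 -0.2] j [ 0.97 -0.12 -0.24 -0.   -1.45 -1.16]
.444,.3103,.231,169.2 travel [ 0.004  1.936 -0.232] twist [-0.048  0.033  0.046]
```

View pics/a.png

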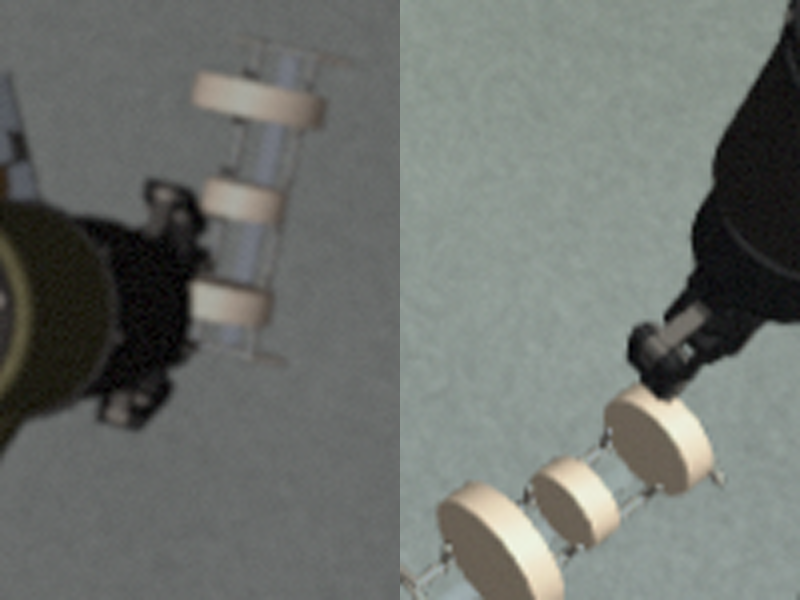

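The gripper hangs above the middle-sized lid (left panel ~(230,300), right panel ~(660,430)), with the jaws along the lid's axis. Next I descend and pinch.

Emit:
{"name": "servo_tool", "arguments": {"deltas": [{"jaw":48,"travel":[0,0.3,-0.23],"twist":[-0.05,0,0.05]},{"jaw":48,"travel":[0,0.8,-0.23],"twist":[-0.05,0,0.05]},{"jaw":48,"travel":[0,1.4,-0.23],"twist":[-0.05,0,0.05]},{"jaw":48,"travel":[0,1.94,-0.23],"twist":[-0.05,0,0.05]},{"jaw":48,"travel":[0,1.94,-0.23],"twist":[-0.05,0,0.05]},{"jaw":10,"travel":[0,1.94,-0.23],"twist":[-0.05,0,0.05]},{"jaw":10,"travel":[0,1.94,-0.23],"twist":[-0.05,0,0.05]},{"jaw":10,"travel":[0,1.94,-0.23],"twist":[-0.05,0,0.05]},{"jaw":10,"travel":[0,1.94,-0.23],"twist":[-0.05,0,0.05]},{"jaw":10,"travel":[0,1.94,-0.23],"twist":[-0.05,0,0.05]}], "force": 30}}

```text
time: 3.03
tool_pos: [0.4445, 0.3104, 0.2325]
tcp_rot: [-0.065, 0.066, 0.705, -0.703]
ft_force: [0.4, -0.5, 2.2]
grip_width: 0.0191
```

```bash
python3 go.py .444,.3103,.30,169.2 .30,.10,.30,169.2 .47,.12,.30,169.2
```

```text
t 3.0333 p [0.4445 0.3104 0.2325] yaw 169.4 y [ 0.002  0.002 -1.   ] w 0.0191 F [ 0.4 -0.5  2.2] j [ 0.98 -0.07 -0.34  0.   -1.3  -1.17]
.444,.3103,.30,169.2 travel [ 9.000e-03 -1.688e+00  1.000e-03] twist [ 0.022  0.033 -0.019]
.30,.10,.30,169.2 travel [ 2.58  -1.707  5.831] twist [ 0.022  0.033 -0.019]
.47,.12,.30,169.2 travel [-1.506 -1.696  4.558] twist [ 0.022  0.033 -0.019]
```

Emit:
{"name": "servo_tool", "arguments": {"deltas": [{"jaw":10,"travel":[0,-0.5,0],"twist":[0,0,0]},{"jaw":10,"travel":[0,-1.1,0],"twist":[0,0,0]},{"jaw":10,"travel":[0,-1.7,0],"twist":[0,0,0]},{"jaw":10,"travel":[-0.2,-1.7,0.6],"twist":[0,0,0]},{"jaw":10,"travel":[-0.5,-1.7,1.4],"twist":[0,0,0]},{"jaw":10,"travel":[-0.8,-1.7,2.2],"twist":[0,0,0]},{"jaw":10,"travel":[-1.0,-1.7,3.0],"twist":[0,0,0]},{"jaw":10,"travel":[-1.3,-1.7,3.8],"twist":[0,0,0]},{"jaw":10,"travel":[-1.5,-1.7,4.56],"twist":[0.02,0,-0.02]},{"jaw":10,"travel":[-1.5,-1.0,4.56],"twist":[0.02,0,-0.02]},{"jaw":10,"travel":[-1.5,-0.3,4.56],"twist":[0.02,0,-0.02]},{"jaw":10,"travel":[-1.5,0.1,4.56],"twist":[0.02,0,-0.02]}]}}

```text
time: 4.03
tool_pos: [0.4693, 0.1191, 0.2259]
tcp_rot: [-0.067, 0.065, 0.704, -0.704]
ft_force: [0.3, -0.2, -1.5]
grip_width: 0.0188
```

```bash
python3 - <<'E'
from h import *
S=grab('scene','b.png');p,M,s=tool();print(s['ft_force'])
cv2.imwrite('pics/b.png',cv2.resize(S['frame'][120:345,230:530,::-1],(800,600),interpolation=cv2.INTER_CUBIC))
E
python3 go.py .47,.12,.2145,169.2
```

```text
[-0.8540629  -1.00775991 -4.6468828 ]
t 4.0833 p [0.4686 0.1191 0.223 ] yaw 169.31 y [-0.006 -0.001 -1.   ] w 0.0192 F [-0.9 -1.  -4.6] j [ 0.67 -0.22 -0.49 -0.   -1.31 -0.85]
.47,.12,.2145,169.2 travel [-0.032  0.212 -0.03 ] twist [-0.025  0.019  0.056]
```

View pics/b.png

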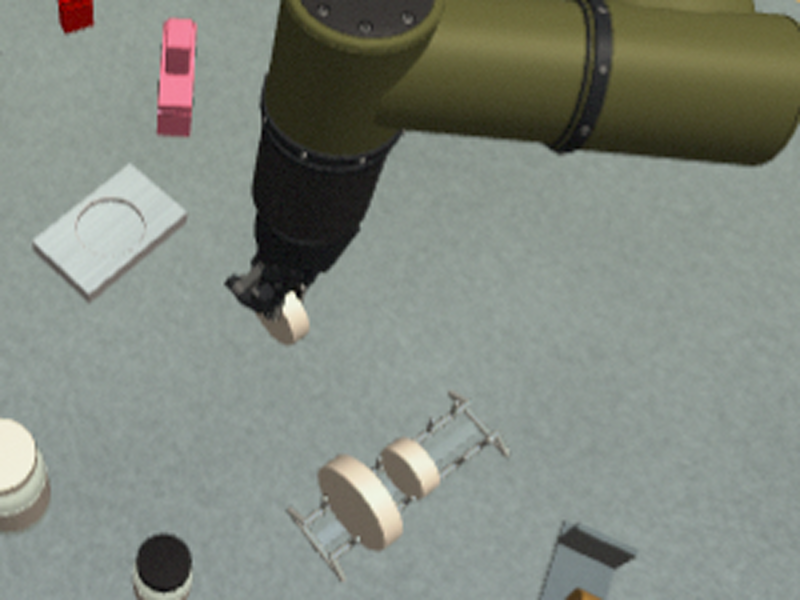

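The middle-sized lid is held on edge at (287,320) and the other two are still in the rack. Next I lower it to the table and release.

Emit:
{"name": "servo_tool", "arguments": {"deltas": [{"jaw":10,"travel":[-0.03,0.1,-0.03],"twist":[-0.02,0,0.05]},{"jaw":10,"travel":[-0.03,0.18,-0.03],"twist":[-0.02,0,0.05]},{"jaw":10,"travel":[-0.03,0.21,-0.03],"twist":[-0.02,0,0.05]},{"jaw":10,"travel":[-0.03,0.22,-0.03],"twist":[-0.02,0,0.05]},{"jaw":10,"travel":[-0.03,0.22,-0.03],"twist":[-0.02,0,0.05]}]}}

```text
time: 4.5
tool_pos: [0.4706, 0.1205, 0.2179]
tcp_rot: [-0.064, 0.067, 0.704, -0.704]
ft_force: [-5.3, -1.0, 10.4]
grip_width: 0.0193
```

```bash
python3 go.py .47,.12,.2125,169.2
```

```text
t 4.5 p [0.4706 0.1205 0.2179] yaw 169.37 y [ 0.003  0.    -1.   ] w 0.0193 F [-5.3 -1.  10.4] j [ 0.67 -0.22 -0.5   0.   -1.29 -0.85]
.47,.12,.2125,169.2 travel [0.013 0.135 0.014] twist [ 0.007  0.028 -0.027]
```

Emit:
{"name": "servo_tool", "arguments": {"deltas": [{"jaw":30,"travel":[0,0,0],"twist":[0,0,0]},{"jaw":48,"travel":[0,0,0],"twist":[0,0,0]},{"jaw":48,"travel":[0,0,0],"twist":[0,0,0]},{"jaw":48,"travel":[0,-0.4,0],"twist":[0,0,0]},{"jaw":48,"travel":[0,-1.1,0],"twist":[0,0,0]},{"jaw":48,"travel":[0,-1.2,0],"twist":[0,0,0]},{"jaw":20,"travel":[-0.6,-1.2,0],"twist":[0,0,0]},{"jaw":0,"travel":[-1.3,-1.2,0],"twist":[0,0,0]},{"jaw":0,"travel":[-1.3,-1.2,0],"twist":[0,0,0]}]}}

```text
time: 5.25
tool_pos: [0.5242, 0.1105, 0.2654]
tcp_rot: [0.065, -0.067, -0.704, 0.704]
ft_force: [-1.1, -0.8, -0.8]
grip_width: 0.0051
```

```bash
python3 - <<'E'
from h import *
S=grab('scene');T=grab('top')
c=lambda f,u,v:cv2.resize(f['frame'][v:v+150,u:u+100,::-1],(400,600),interpolation=cv2.INTER_CUBIC)
cv2.imwrite('pics/c.png',np.hstack([c(T,190,150),c(S,290,170)]))
E
python3 go.py
```

```text
t 5.35 p [0.5221 0.1107 0.2653] yaw 169.3 y [ 0.002 -0.001 -1.   ] w -0.0001 F [-0.7  0.9  0.4] j [ 0.59 -0.11 -0.32  0.   -1.36 -0.77]
```

View pics/c.png

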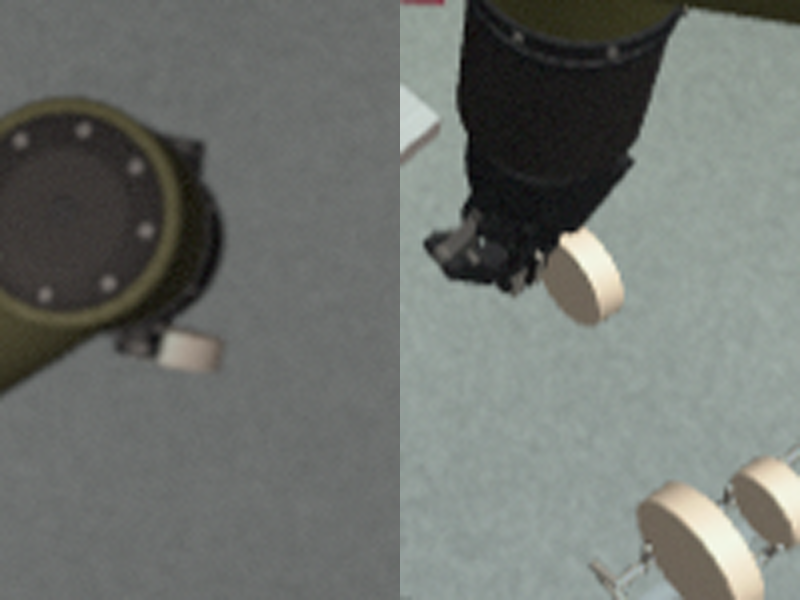

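The lid stands on edge on the table (right panel (585,275)), with the closed gripper on its closed-top side. Next I lower and push it over toward the rim side.

Emit:
{"name": "servo_tool", "arguments": {"deltas": [{"jaw":0,"travel":[0,0.5,0],"twist":[0,0,0]},{"jaw":0,"travel":[0,0.93,0],"twist":[0,0,0]},{"jaw":0,"travel":[0,0.93,0],"twist":[0,0,0]},{"jaw":0,"travel":[0.3,0.93,0],"twist":[0,0,0]},{"jaw":0,"travel":[0.6,0.93,0],"twist":[0,0,0]},{"jaw":0,"travel":[0.8,0.93,0],"twist":[0,0,0]},{"jaw":0,"travel":[1.0,0.93,0],"twist":[0,0,0]},{"jaw":0,"travel":[1.2,0.93,0],"twist":[0,0,0]},{"jaw":0,"travel":[1.4,0.93,0],"twist":[0,0,0]},{"jaw":0,"travel":[1.4,0.3,0],"twist":[0,0,0]},{"jaw":40,"travel":[1.2,-0.7,-1.0],"twist":[0,0,0]},{"jaw":80,"travel":[1.2,-1.2,-2.0],"twist":[0,0,0]}]}}

```text
time: 6.35
tool_pos: [0.4862, 0.1829, 0.307]
tcp_rot: [-0.065, 0.068, 0.704, -0.704]
ft_force: [2.0, 0.3, 1.5]
grip_width: 0.0229
```

```bash
python3 - <<'E'
from h import *
import pickle
S=grab('scene');T=grab('top');pickle.dump((S,T),open('d.pkl','wb'))
c=lambda f,u,v:cv2.resize(f['frame'][v:v+150,u:u+100,::-1],(400,600),interpolation=cv2.INTER_CUBIC)
cv2.imwrite('pics/d.png',np.hstack([c(T,190,170),c(S,310,140)]))
E
python3 go.py
```

```text
t 6.45 p [0.4872 0.1865 0.3085] yaw 169.44 y [ 0.008  0.003 -1.   ] w 0.0383 F [-0.2 -0.1 -0.5] j [ 0.75 -0.17 -0.29  0.   -1.44 -0.94]
```

View pics/d.png

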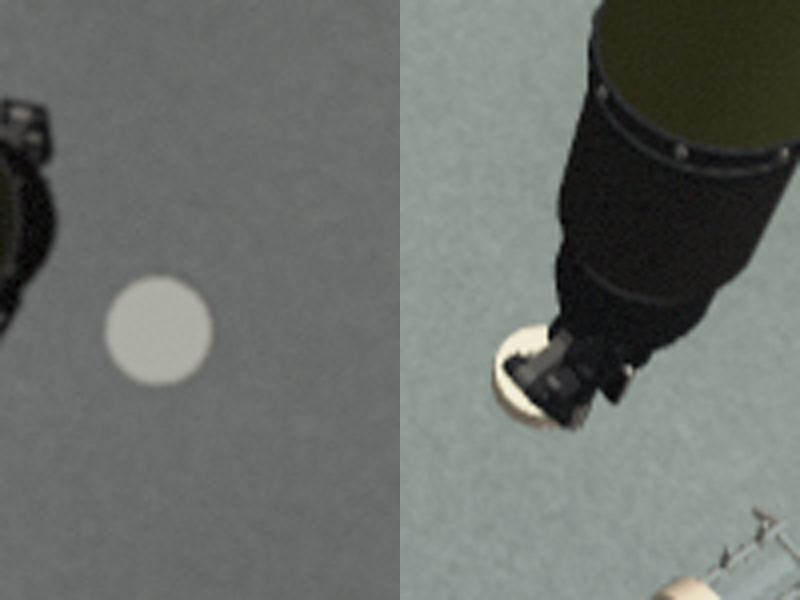

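The lid lies flat, closed top up, centred at panel (159,330).

Run:
```python
from h import *
import pickle
S,T=pickle.load(open('d.pkl','rb'))
im=T['frame'][170:320,190:290].astype(int).sum(2); ys,xs=np.nonzero(im>450); 
c=(190+xs.mean(),170+ys.mean());print(c,len(xs),np.ptp(xs)+1,np.ptp(ys)+1)
e=onz(T,c,.02);w=abs(onz(T,(c[0]+(np.ptp(xs)+1)/2,c[1]),.02)-onz(T,(c[0]-(np.ptp(xs)+1)/2,c[1]),.02));print(e,w)
import subprocess;print(subprocess.run(['python3','go.py',f'{e[0]},{e[1]},.26,169.4',f'{e[0]},{e[1]},.174,169.4'],capture_output=True,text=True).stdout)
```

```text
(np.float64(229.08447937131632), np.float64(252.22593320235757)) 509 25 26
[0.42988304 0.12783547 0.02      ] [0.00175752 0.06234954 0.        ]
t 6.45 p [0.4872 0.1865 0.3085] yaw 169.44 y [ 0.008  0.003 -1.   ] w 0.0383 F [-0.2 -0.1 -0.5] j [ 0.75 -0.17 -0.29  0.   -1.44 -0.94]
0.4298830378743679,0.1278354732998236,.26,169.4 travel [1.147 1.197 1.71 ] twist [ 0.042  0.006 -0.068]
0.4298830378743679,0.1278354732998236,.174,169.4 travel [1.163 3.347 1.72 ] twist [ 0.042  0.006 -0.068]
```

Emit:
{"name": "servo_tool", "arguments": {"deltas": [{"jaw":100,"travel":[0.5,0.3,0.8],"twist":[0,0,0]},{"jaw":100,"travel":[1.0,0.6,1.4],"twist":[0.04,0,-0.07]},{"jaw":100,"travel":[1.15,1.0,1.71],"twist":[0.04,0,-0.07]},{"jaw":100,"travel":[1.15,1.2,1.71],"twist":[0.04,0,-0.07]},{"jaw":100,"travel":[1.15,1.4,1.71],"twist":[0.04,0,-0.07]},{"jaw":100,"travel":[1.16,1.6,1.72],"twist":[0.04,0,-0.07]},{"jaw":100,"travel":[1.16,2.0,1.72],"twist":[0.04,0,-0.07]},{"jaw":100,"travel":[1.16,2.5,1.72],"twist":[0.04,0,-0.07]},{"jaw":100,"travel":[1.16,3.0,1.72],"twist":[0.04,0,-0.07]},{"jaw":100,"travel":[1.16,3.25,1.72],"twist":[0.04,0,-0.07]},{"jaw":100,"travel":[1.16,3.34,1.72],"twist":[0.04,0,-0.07]},{"jaw":100,"travel":[1.16,3.34,1.72],"twist":[0.04,0,-0.07]}]}}

```text
time: 7.45
tool_pos: [0.4301, 0.1279, 0.1738]
tcp_rot: [0.065, -0.065, -0.704, 0.705]
ft_force: [-0.9, 0.1, 1.0]
grip_width: 0.0854
```

```bash
python3 go.py .4299,.1278,.174,169.4
```

```text
t 7.45 p [0.4301 0.1279 0.1738] yaw 169.45 y [-0.001 -0.001 -1.   ] w 0.0854 F [-0.9  0.1  1. ] j [ 0.74 -0.29 -0.64 -0.   -1.22 -0.93]
.4299,.1278,.174,169.4 travel [ 0.004 -0.006  0.004] twist [-0.012  0.008  0.009]
```

Emit:
{"name": "servo_tool", "arguments": {"deltas": [{"jaw":60,"travel":[0,0,0],"twist":[0,0,0]},{"jaw":60,"travel":[0,0,0],"twist":[0,0,0]},{"jaw":60,"travel":[0,0,0],"twist":[0,0,0]},{"jaw":60,"travel":[0,0,0],"twist":[0,0,0]},{"jaw":60,"travel":[0,0,0],"twist":[0,0,0]},{"jaw":60,"travel":[0,-0.4,0],"twist":[0,0,0]},{"jaw":60,"travel":[0,-1.0,0],"twist":[0,0,0]},{"jaw":60,"travel":[0,-1.6,0],"twist":[0,0,0]},{"jaw":60,"travel":[0,-1.6,0],"twist":[0,0,0]}], "force": 30}}

```text
time: 8.2
tool_pos: [0.4313, 0.1285, 0.2432]
tcp_rot: [-0.063, 0.067, 0.705, -0.703]
ft_force: [1.4, 0.9, 0.1]
grip_width: 0.0641
```

```bash
python3 go.py .5065,-.0702,.237,169.4 .5065,-.0702,.197,169.4
```

```text
t 8.2 p [0.4313 0.1285 0.2432] yaw 169.47 y [ 0.006  0.003 -1.   ] w 0.0641 F [1.4 0.9 0.1] j [ 0.74 -0.35 -0.55  0.   -1.36 -0.93]
.5065,-.0702,.237,169.4 travel [-2.754  0.154  4.542] twist [ 0.036  0.012 -0.054]
.5065,-.0702,.197,169.4 travel [-2.748  1.154  4.546] twist [ 0.036  0.012 -0.054]
```

Emit:
{"name": "servo_tool", "arguments": {"deltas": [{"jaw":60,"travel":[-0.4,0,0.7],"twist":[0,0,0]},{"jaw":60,"travel":[-0.8,0,1.4],"twist":[0,0,0]},{"jaw":60,"travel":[-1.3,0,2.1],"twist":[0,0,0]},{"jaw":60,"travel":[-1.7,0,2.8],"twist":[0,0,0]},{"jaw":60,"travel":[-2.1,0,3.5],"twist":[0,0,0]},{"jaw":60,"travel":[-2.5,0,4.1],"twist":[0.04,0,-0.05]},{"jaw":60,"travel":[-2.75,0,4.54],"twist":[0.04,0,-0.05]},{"jaw":60,"travel":[-2.75,0.3,4.54],"twist":[0.04,0,-0.05]},{"jaw":60,"travel":[-2.75,0.7,4.54],"twist":[0.04,0,-0.05]},{"jaw":60,"travel":[-2.75,0.95,4.54],"twist":[0.04,0,-0.05]},{"jaw":60,"travel":[-2.75,0.95,4.54],"twist":[0.04,0,-0.05]}]}}

```text
time: 9.12
tool_pos: [0.5054, -0.0697, 0.2021]
tcp_rot: [0.066, -0.063, -0.704, 0.704]
ft_force: [-0.3, 0.7, -0.3]
grip_width: 0.0639
```

```bash
python3 go.py .5065,-.0702,.197,169.4 .5065,-.0702,.187,169.4
python3 - <<'E'
from h import *
import pickle
S=grab('scene');T=grab('top');pickle.dump((S,T),open('e.pkl','wb'))
p=proj(S,[[.5065,-.07,.02]])[0].astype(int);q=proj(T,[[.5065,-.07,.02]])[0].astype(int);print(p,q)
c=lambda f,u:cv2.resize(f['frame'][u[1]-50:u[1]+50,u[0]-33:u[0]+33,::-1],(396,600),interpolation=cv2.INTER_CUBIC)
cv2.imwrite('pics/e.png',np.hstack([c(T,q),c(S,p)]))
E
```

```text
t 9.1167 p [ 0.5054 -0.0697  0.2021] yaw 169.46 y [-0.004 -0.    -1.   ] w 0.0639 F [-0.3  0.7 -0.3] j [ 0.26 -0.13 -0.45 -0.   -1.25 -0.44]
.5065,-.0702,.197,169.4 travel [-0.029  0.126  0.006] twist [-0.011  0.01   0.041]
.5065,-.0702,.187,169.4 travel [-0.03   0.376  0.006] twist [-0.011  0.01   0.041]
[270 204] [309 223]
```

View pics/e.png

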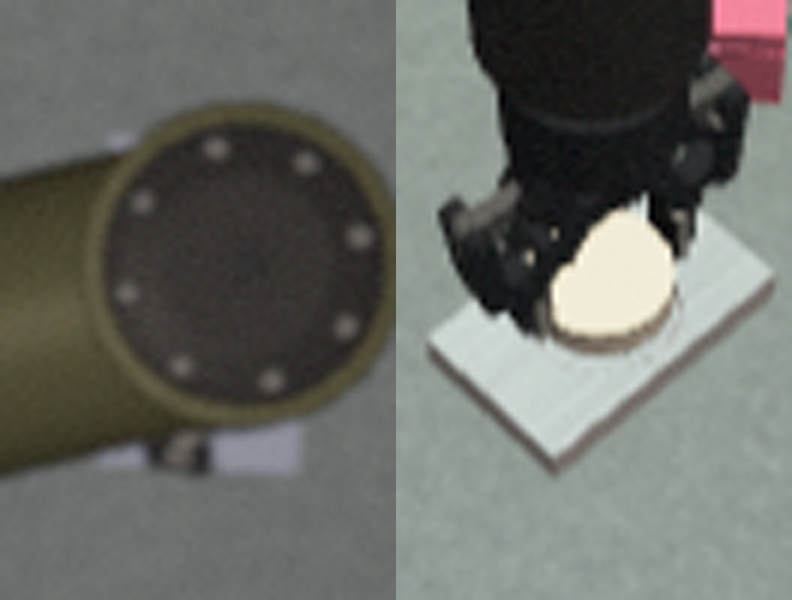

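The lid hovers over the pocket, with its right edge near panel (675,290) and the pocket's edge at (682,300). Next I lower it gently and check force and depth.

Emit:
{"name": "servo_tool", "arguments": {"deltas": [{"jaw":60,"travel":[-0.02,0.08,0],"twist":[0,0,0.04]},{"jaw":60,"travel":[-0.03,0.16,0],"twist":[0,0,0.04]},{"jaw":60,"travel":[-0.03,0.24,0],"twist":[0,0,0.04]},{"jaw":60,"travel":[-0.03,0.32,0],"twist":[0,0,0.04]},{"jaw":60,"travel":[-0.03,0.37,0],"twist":[0,0,0.04]},{"jaw":60,"travel":[-0.03,0.37,0],"twist":[0,0,0.04]}]}}

```text
time: 9.72
tool_pos: [0.5084, -0.0697, 0.194]
tcp_rot: [0.061, -0.067, -0.703, 0.705]
ft_force: [-9.7, 2.4, 18.7]
grip_width: 0.064
```

```bash
python3 go.py .5065,-.0702,.187,169.4
```

```text
t 9.7167 p [ 0.5084 -0.0697  0.194 ] yaw 169.61 y [ 0.007 -0.003 -1.   ] w 0.064 F [-9.7  2.4 18.7] j [ 0.26 -0.12 -0.46  0.   -1.22 -0.44]
.5065,-.0702,.187,169.4 travel [0.045 0.175 0.022] twist [-0.014  0.035 -0.072]
```

Emit:
{"name": "servo_tool", "arguments": {"deltas": [{"jaw":60,"travel":[0.05,-0.02,0.02],"twist":[-0.01,0.03,-0.07]},{"jaw":60,"travel":[0.05,0.06,0.02],"twist":[-0.01,0.03,-0.07]},{"jaw":60,"travel":[0.05,0.08,0.02],"twist":[-0.01,0.03,-0.07]},{"jaw":60,"travel":[0.08,0.08,0.02],"twist":[-0.01,0.03,-0.07]},{"jaw":60,"travel":[0.11,0.09,0.02],"twist":[-0.01,0.03,-0.07]},{"jaw":60,"travel":[0.11,0.09,0.02],"twist":[-0.01,0.03,-0.07]}]}}

```text
time: 10.22
tool_pos: [0.5056, -0.0695, 0.1927]
tcp_rot: [0.062, -0.067, -0.704, 0.704]
ft_force: [3.5, -0.6, 7.3]
grip_width: 0.0634
```

```bash
python3 go.py .5065,-.0702,.187,169.4
python3 - <<'E'
from h import *
import pickle
S,T=pickle.load(open('e.pkl','rb'));S0=pickle.load(open('scene0.pkl','rb'))
# enlarged scene crop: start pocket vs hover lid side by side
c=lambda f:cv2.resize(f['frame'][186:226,245:295,::-1],(750,600),interpolation=cv2.INTER_CUBIC)[:, :]
im=np.vstack([cv2.resize(c(S0),(375,300)),cv2.resize(c(S),(375,300))])
im=np.hstack([cv2.resize(c(S0),(400,320)),cv2.resize(c(S),(400,320))])
n=grab('scene');pickle.dump(n,open('f.pkl','wb'))
cv2.imwrite('pics/f.png',np.vstack([im,np.hstack([cv2.resize(c(n),(350,280)),np.zeros((280,450,3),np.uint8)])]))
E
```

```text
t 10.2167 p [ 0.5056 -0.0695  0.1927] yaw 169.49 y [ 0.007 -0.001 -1.   ] w 0.0634 F [ 3.5 -0.6  7.3] j [ 0.26 -0.13 -0.47  0.   -1.22 -0.44]
.5065,-.0702,.187,169.4 travel [-0.025  0.143  0.012] twist [ 0.005  0.014 -0.071]
```

View pics/f.png

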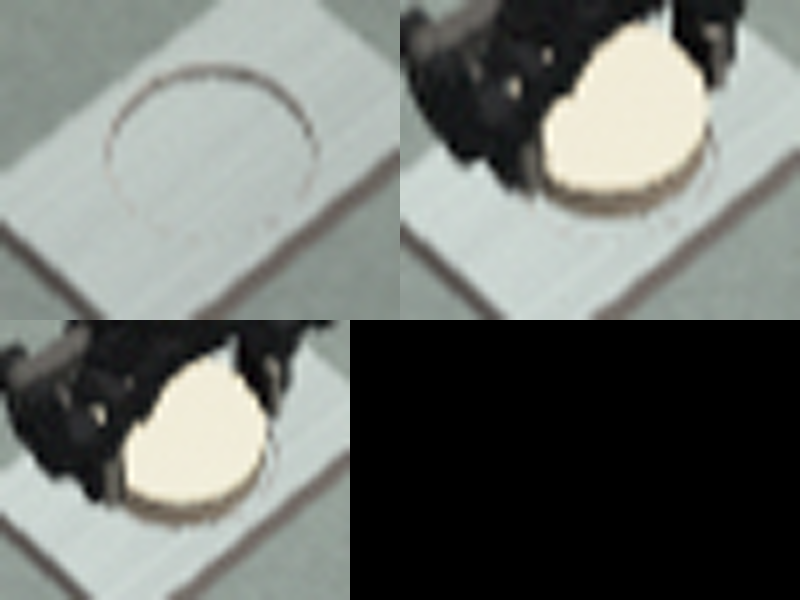

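Run:
```python
from h import *
import pickle
n=pickle.load(open('f.pkl','rb'))
t=np.linspace(0,2*np.pi,200)
C=lambda x,y,z,r:np.c_[x+r*np.cos(t),y+r*np.sin(t),0*t+z]
def b(X): q=proj(n,X); return q.min(0).round(2),q.max(0).round(2)
print('pocket',b(C(.5065,-.0702,.02,.0345)))
for z in(.019,.039): print('lid',z,b(C(.5065,-.0702,z,.033)))
p=proj(n,[[.5065,-.0702,.02],[.5115,-.0702,.02],[.5065,-.0652,.02]]);print(p[1]-p[0],p[2]-p[0])
# brightness profiles: row/col through lid
f=n['frame'].astype(int).sum(2)
for r in (200,203,206): print(r,f[r,275:292])
for c in (266,270,274): print(c,f[206:222,c])
S0=pickle.load(open('scene0.pkl','rb'));g=S0['frame'].astype(int).sum(2)
print('start'); 
for r in (200,203,206): print(r,g[r,275:292],g[r,252:268])
for c in (266,270,274): print(c,g[206:222,c],g[188:202,c])
```

```text
pocket (array([257.15, 194.06]), array([282.87, 215.91]))
lid 0.019 (array([257.73, 194.72]), array([282.31, 215.61]))
lid 0.039 (array([257.36, 190.62]), array([282.36, 211.73]))
[-1.33046837  1.12583291] [1.308912   1.11665888]
200 [695 696 695 693 695 695 694 687 456 505 601 604 601 598 601 605 614]
203 [696 697 693 696 692 695 696 662 528 547 594 604 607 609 607 605 603]
206 [699 695 697 694 696 693 603 405 603 571 603 603 604 602 604 604 539]
266 [696 699 698 697 682 518 278 296 374 536 610 609 612 612 622 621]
270 [696 696 695 698 696 648 471 328 320 417 556 623 618 603 606 604]
274 [694 701 697 694 692 557 336 347 419 542 601 608 608 608 550 408]
start
200 [575 570 562 567 575 572 497 378 532 562 551 556 559 554 554 566 565] [426 469 508 561 578 586 580 541 423 532 577 585 584 586 585 584]
203 [572 575 575 576 569 568 562 562 491 506 555 561 563 569 565 560 562] [579 579 583 582 582 581 531 556 588 584 590 587 587 579 578 589]
206 [569 565 565 574 570 563 554 559 559 532 558 555 561 559 555 556 500] [579 583 583 590 590 577 541 592 586 581 581 582 584 579 582 575]
266 [582 577 574 560 567 574 573 574 565 562 571 564 567 568 579 574] [417 415 463 542 574 577 569 444 482 579 580 584 585 587]
270 [566 569 576 576 569 568 573 573 570 567 565 574 571 561 565 563] [535 564 574 571 579 569 443 421 544 583 579 582 580 585]
274 [578 565 569 571 568 569 561 563 556 562 559 556 565 573 505 385] [574 575 575 584 576 570 453 365 506 578 584 577 579 570]
```

The pocket edge still shows to the right of the lid. Comparing the two images, the lid has to move about −1 mm in x and +2 mm in y.

```bash
python3 go.py .5058,-.0677,.197,169.4 .5058,-.0677,.190,169.4
```

```text
t 10.2667 p [ 0.5055 -0.0695  0.1926] yaw 169.49 y [ 0.007 -0.001 -1.   ] w 0.0641 F [2.7 1.  7.3] j [ 0.26 -0.13 -0.47  0.   -1.22 -0.44]
.5058,-.0677,.197,169.4 travel [ 0.001 -0.11  -0.046] twist [ 0.005  0.014 -0.067]
.5058,-.0677,.190,169.4 travel [ 0.002  0.065 -0.045] twist [ 0.005  0.014 -0.067]
```

Emit:
{"name": "servo_tool", "arguments": {"deltas": [{"jaw":60,"travel":[0,-0.1,-0.03],"twist":[0,0.01,-0.07]},{"jaw":60,"travel":[0,-0.05,-0.045],"twist":[0,0.01,-0.07]},{"jaw":60,"travel":[0,0.02,-0.045],"twist":[0,0.01,-0.07]},{"jaw":60,"travel":[0,0.06,-0.045],"twist":[0,0.01,-0.07]},{"jaw":60,"travel":[0,0.08,-0.045],"twist":[0,0.01,-0.07]},{"jaw":60,"travel":[0,0.08,-0.045],"twist":[0,0.01,-0.07]}]}}

```text
time: 10.77
tool_pos: [0.5056, -0.0678, 0.1886]
tcp_rot: [-0.066, 0.065, 0.704, -0.704]
ft_force: [-1.0, 0.1, 0.1]
grip_width: 0.0641
```

```bash
python3 go.py .5058,-.0677,.187,169.4
```

```text
t 10.7667 p [ 0.5056 -0.0678  0.1886] yaw 169.42 y [-0.002  0.    -1.   ] w 0.0641 F [-1.   0.1  0.1] j [ 0.26 -0.12 -0.47 -0.   -1.22 -0.45]
.5058,-.0677,.187,169.4 travel [-0.005  0.04  -0.003] twist [0.001 0.004 0.016]
```

It's dropping in with zero force. Next I go to the floor and release.

Emit:
{"name": "servo_tool", "arguments": {"deltas": [{"jaw":60,"travel":[0,0.04,0],"twist":[0,0,0]},{"jaw":60,"travel":[0,0.07,0],"twist":[0,0,0]},{"jaw":60,"travel":[0,0.08,0],"twist":[0,0,0]},{"jaw":60,"travel":[0,0.08,0],"twist":[0,0,0]}]}}

```text
time: 11.1
tool_pos: [0.5058, -0.0678, 0.1879]
tcp_rot: [0.065, -0.065, -0.704, 0.704]
ft_force: [-7.8, 1.0, 16.0]
grip_width: 0.0637
```

Emit:
{"name": "servo_tool", "arguments": {"deltas": [{"jaw":80,"travel":[0,0,0],"twist":[0,0,0]},{"jaw":100,"travel":[0,0,0],"twist":[0,0,0]},{"jaw":100,"travel":[0,0,0],"twist":[0,0,0]},{"jaw":100,"travel":[0,-0.6,0],"twist":[0,0,0]},{"jaw":100,"travel":[0,-1.4,0],"twist":[0,0,0]},{"jaw":70,"travel":[0,-1.5,0],"twist":[0,0,0]},{"jaw":40,"travel":[0,-1.5,0],"twist":[0,0,0]},{"jaw":0,"travel":[0,-1.5,0],"twist":[0,0,0]},{"jaw":0,"travel":[0,-1.5,0],"twist":[0,0,0]},{"jaw":0,"travel":[0,-1.5,0],"twist":[0,0,0]},{"jaw":0,"travel":[0,-1.5,0],"twist":[0,0,0]}]}}

```text
time: 12.02
tool_pos: [0.5056, -0.0678, 0.2469]
tcp_rot: [0.066, -0.064, -0.704, 0.705]
ft_force: [-0.3, 0.8, -0.3]
grip_width: 0.0123
```

```bash
python3 go.py .5058,-.0677,.215,169.4 .5058,-.0677,.205,169.4
```

```text
t 12.0167 p [ 0.5056 -0.0678  0.2469] yaw 169.45 y [-0.003 -0.001 -1.   ] w 0.0123 F [-0.3  0.8 -0.3] j [ 0.26 -0.16 -0.4   0.   -1.34 -0.45]
.5058,-.0677,.215,169.4 travel [-0.006  0.797 -0.005] twist [-0.014  0.009  0.025]
.5058,-.0677,.205,169.4 travel [-0.006  1.047 -0.005] twist [-0.014  0.009  0.025]
```

Next a light press with the closed tips confirms the seating: lid top at 33 mm means contact at TCP ≈ 0.206.

Emit:
{"name": "servo_tool", "arguments": {"deltas": [{"jaw":0,"travel":[0,0.4,0],"twist":[0,0,0]},{"jaw":0,"travel":[0,0.8,0],"twist":[0,0,0]},{"jaw":0,"travel":[0,0.95,0],"twist":[0,0,0]},{"jaw":0,"travel":[0,1.05,0],"twist":[0,0,0]},{"jaw":0,"travel":[0,1.1,0],"twist":[0,0,0]},{"jaw":0,"travel":[0,1.1,0],"twist":[0,0,0]}]}}

```text
time: 12.52
tool_pos: [0.5054, -0.068, 0.2064]
tcp_rot: [0.066, -0.063, -0.703, 0.705]
ft_force: [-15.0, 3.1, 22.8]
grip_width: 0.0001
```

Emit:
{"name": "servo_tool", "arguments": {"deltas": [{"jaw":0,"travel":[0,-0.8,0],"twist":[0,0,0]},{"jaw":30,"travel":[0,-1.6,0.8],"twist":[0,0,0]},{"jaw":60,"travel":[0,-2.4,1.7],"twist":[0,0,0]},{"jaw":80,"travel":[0,-3.0,2.6],"twist":[0,0,0]},{"jaw":80,"travel":[0,-3.0,3.4],"twist":[0,0,0]}]}}

```text
time: 12.93
tool_pos: [0.4814, -0.2019, 0.3322]
tcp_rot: [0.063, -0.065, -0.703, 0.706]
ft_force: [1.5, -0.4, -0.7]
grip_width: 0.0483
```

```bash
python3 - <<'E'
from h import *
import pickle
S=grab('scene');T=grab('top');pickle.dump((S,T),open('g.pkl','wb'))
c=lambda f,u,v:cv2.resize(f['frame'][v:v+50,u:u+66,::-1],(396,300),interpolation=cv2.INTER_CUBIC)
S0=pickle.load(open('scene0.pkl','rb'))
cv2.imwrite('pics/g.png',np.vstack([np.hstack([c(T,276,198),c(S,237,180)]),np.hstack([c(T,400,212),c(S0,175,108)])]))
E
python3 go.py
```

```text
t 13.0333 p [ 0.4802 -0.2052  0.3295] yaw 169.21 y [-0.001 -0.005 -1.   ] w 0.0631 F [-0.5  0.4 -1. ] j [-0.02 -0.17 -0.25  0.   -1.49 -0.17]
```

View pics/g.png

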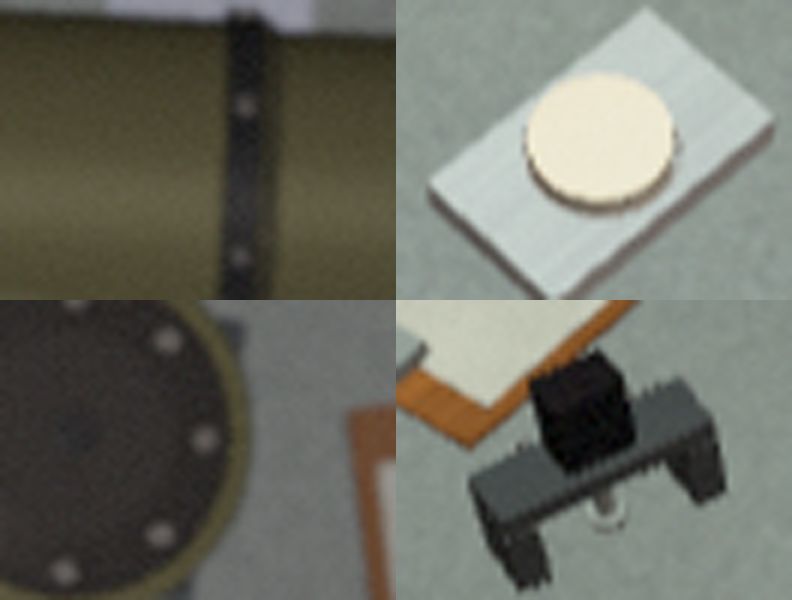

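The lid is seated: the press contact came at TCP 0.2064, and the top view (600,140) shows it centred and level. Next I refine the gauge pose from the start scene picture. The beam corners in the panel are (470,482), (503,527), (715,410), (683,378).

```bash
python3 - <<'E'
from h import *
import pickle
S0=pickle.load(open('scene0.pkl','rb'))
u=lambda a,o,p:(np.array(a,float)-p+.5)/6-.5+o
P=np.array([onz(S0,q,.054) for q in u([(683,378),(715,410),(503,527),(470,482)],(175,108),(396,300))])
print(P.round(4),P.mean(0).round(4),np.linalg.norm(P[0]-P[3]),np.linalg.norm(P[1]-P[2]),np.linalg.norm(P[0]-P[1]))
d=P[3]+P[2]-P[0]-P[1];print('yaw',np.degrees(np.arctan2(d[1],d[0])))
# grip top
P=np.array([onz(S0,q,.1) for q in u([(531,378),(600,351),(627,384),(558,408)],(175,108),(396,300))]);print('grip',P.mean(0).round(4),np.linalg.norm(P[0]-P[1]),np.linalg.norm(P[1]-P[2]))
P=np.array([onz(S0,q,.02) for q in u([(430,185),(645,8),(775,120)],(237,180),(396,0))]);d=P[0]-P[1];print('block yaw',np.degrees(np.arctan2(d[1],d[0])),np.linalg.norm(d),np.linalg.norm(P[1]-P[2]),(P[0]+P[2])/2)
E
python3 go.py .4765,-.3595,.30,79.8 .4765,-.3595,.23,79.8
```

```text
[[ 0.414  -0.3645  0.054 ]
 [ 0.4169 -0.3373  0.054 ]
 [ 0.5368 -0.3527  0.054 ]
 [ 0.5303 -0.3859  0.054 ]] [ 0.4745 -0.3601  0.054 ] 0.11826399863987147 0.12084828088637725 0.027358208427026166
yaw -8.853184176911135
grip [ 0.4743 -0.3601  0.1   ] 0.03516227583296026 0.025578006510674156
block yaw -0.011317810759761083 0.13512784873624994 0.08520206447788757 [ 0.50451904 -0.06750335  0.02      ]
t 13.0333 p [ 0.4802 -0.2052  0.3295] yaw 169.21 y [-0.001 -0.005 -1.   ] w 0.0631 F [-0.5  0.4 -1. ] j [-0.02 -0.17 -0.25  0.   -1.49 -0.17]
.4765,-.3595,.30,79.8 travel [-0.632  0.756  3.803] twist [-0.033 14.901 -0.037]
.4765,-.3595,.23,79.8 travel [-0.631  2.506  3.795] twist [-0.033 14.901 -0.037]
```

Emit:
{"name": "servo_tool", "arguments": {"deltas": [{"jaw":70,"travel":[-0.1,0,0.4],"twist":[0,1.15,0]},{"jaw":70,"travel":[-0.1,0,0.8],"twist":[0,2.3,0]},{"jaw":70,"travel":[-0.2,0,1.2],"twist":[0,3.45,0]},{"jaw":70,"travel":[-0.2,0,1.6],"twist":[0,4.6,0]},{"jaw":70,"travel":[-0.3,0,2.0],"twist":[0,5.75,0]},{"jaw":70,"travel":[-0.3,0,2.4],"twist":[0,6.9,0]},{"jaw":70,"travel":[-0.4,0.2,2.8],"twist":[0,8.05,0]},{"jaw":70,"travel":[-0.5,0.3,3.2],"twist":[0,9.2,0]},{"jaw":70,"travel":[-0.6,0.4,3.6],"twist":[0,10.35,0]},{"jaw":70,"travel":[-0.6,0.5,3.8],"twist":[0,11.5,0]},{"jaw":70,"travel":[-0.6,0.6,3.8],"twist":[0,12.65,0]},{"jaw":70,"travel":[-0.6,0.7,3.8],"twist":[0,13.8,0]}]}}

```text
time: 14.03
tool_pos: [0.4753, -0.3594, 0.3012]
tcp_rot: [-0.517, 0.518, 0.481, -0.484]
ft_force: [-0.6, 0.1, -0.8]
grip_width: 0.0597
```

```bash
python3 go.py .475,-.360,.30,80.3 .475,-.360,.232,80.3
```

```text
t 14.0333 p [ 0.4753 -0.3594  0.3012] yaw 86.02 y [-0.002 -0.004 -1.   ] w 0.0597 F [-0.6  0.1 -0.8] j [-0.31  0.04 -0.1   0.   -1.43 -1.33]
.475,-.360,.30,80.3 travel [-0.015  0.031  0.006] twist [-0.016  0.953 -0.042]
.475,-.360,.232,80.3 travel [-0.007  1.731  0.002] twist [-0.016  0.953 -0.042]
```

Emit:
{"name": "servo_tool", "arguments": {"deltas": [{"jaw":70,"travel":[0,0,0],"twist":[0,0.95,-0.04]},{"jaw":70,"travel":[0,0.4,0],"twist":[0,0.95,-0.04]},{"jaw":70,"travel":[0,0.9,0],"twist":[0,0.95,-0.04]},{"jaw":70,"travel":[0,1.4,0],"twist":[0,0.95,-0.04]},{"jaw":70,"travel":[0,1.73,0],"twist":[0,0.95,-0.04]},{"jaw":70,"travel":[0,1.73,0],"twist":[0,0.95,-0.04]},{"jaw":20,"travel":[0,1.73,0],"twist":[0,0.95,-0.04]},{"jaw":20,"travel":[0,1.73,0],"twist":[0,0.95,-0.04]},{"jaw":20,"travel":[0,1.73,0],"twist":[0,0.95,-0.04]},{"jaw":20,"travel":[0,1.73,0],"twist":[0,0.95,-0.04]},{"jaw":20,"travel":[0,1.73,0],"twist":[0,0.95,-0.04]},{"jaw":20,"travel":[0,1.73,0],"twist":[0,0.95,-0.04]}], "force": 50}}

```text
time: 15.03
tool_pos: [0.4755, -0.36, 0.2339]
tcp_rot: [-0.54, 0.541, 0.456, -0.456]
ft_force: [-0.9, 0.1, 5.2]
grip_width: 0.0258
```

```bash
python3 go.py .475,-.360,.35,80.3 .506,-.068,.35,89.3
```

```text
t 15.0333 p [ 0.4755 -0.36    0.2339] yaw 80.34 y [ 0.001 -0.002 -1.   ] w 0.0258 F [-0.9  0.1  5.2] j [-0.31  0.08 -0.19  0.   -1.3  -1.43]
.475,-.360,.35,80.3 travel [-0.007 -2.904  0.01 ] twist [ 0.009  0.007 -0.013]
.506,-.068,.35,89.3 travel [ 7.319 -2.914  0.471] twist [ 0.008 -1.493 -0.014]
```

Emit:
{"name": "servo_tool", "arguments": {"deltas": [{"jaw":20,"travel":[0,-0.5,0],"twist":[0,0,0]},{"jaw":20,"travel":[0,-1.3,0],"twist":[0,0,0]},{"jaw":20,"travel":[0,-2.1,0],"twist":[0,0,0]},{"jaw":20,"travel":[0.6,-2.4,0],"twist":[0,-0.1,0]},{"jaw":20,"travel":[1.4,-2.4,0.1],"twist":[0,-0.3,0]},{"jaw":20,"travel":[2.3,-2.4,0.15],"twist":[0,-0.5,0]},{"jaw":20,"travel":[3.2,-2.4,0.2],"twist":[0,-0.7,0]},{"jaw":20,"travel":[4.1,-2.4,0.25],"twist":[0,-0.9,0]},{"jaw":20,"travel":[5.0,-2.4,0.3],"twist":[0,-1.1,0]},{"jaw":20,"travel":[5.8,-2.4,0.4],"twist":[0,-1.3,0]},{"jaw":20,"travel":[6.5,-2.4,0.45],"twist":[0,-1.5,0]},{"jaw":20,"travel":[6.9,-2.4,0.47],"twist":[0,-1.5,0]}]}}

```text
time: 16.03
tool_pos: [0.5029, -0.0818, 0.3281]
tcp_rot: [0.502, -0.502, -0.498, 0.498]
ft_force: [1.3, -1.0, -3.5]
grip_width: 0.0261
```

```bash
python3 go.py .506,-.068,.275,89.3
```

```text
t 16.0333 p [ 0.5029 -0.0818  0.3281] yaw 89.51 y [-0.001  0.    -1.   ] w 0.0261 F [ 1.3 -1.  -3.5] j [ 0.23 -0.2  -0.28 -0.   -1.49 -1.81]
.506,-.068,.275,89.3 travel [ 0.346  1.328 -0.077] twist [-0.011  0.035  0.   ]
```

Emit:
{"name": "servo_tool", "arguments": {"deltas": [{"jaw":20,"travel":[0.2,0.3,-0.05],"twist":[0,0.03,0]},{"jaw":20,"travel":[0.35,0.7,-0.08],"twist":[0,0.03,0]},{"jaw":20,"travel":[0.35,1.1,-0.08],"twist":[0,0.03,0]},{"jaw":20,"travel":[0.35,1.33,-0.08],"twist":[0,0.03,0]},{"jaw":20,"travel":[0.35,1.33,-0.08],"twist":[0,0.03,0]}]}}

```text
time: 16.45
tool_pos: [0.5051, -0.0681, 0.2707]
tcp_rot: [0.505, -0.501, -0.495, 0.499]
ft_force: [-1.5, -0.1, -4.3]
grip_width: 0.025
```

```bash
python3 - <<'E'
from h import *
S=grab('scene')
cv2.imwrite('pics/i.png',cv2.resize(S['frame'][165:240,225:325,::-1],(800,600),interpolation=cv2.INTER_CUBIC))
E
python3 go.py .506,-.068,.2535,89.3
```

```text
t 16.5 p [ 0.5056 -0.0683  0.2728] yaw 89.28 y [-0.005 -0.    -1.   ] w 0.0256 F [ 0.1 -0.3 -3. ] j [ 0.26 -0.18 -0.36 -0.   -1.39 -1.84]
.506,-.068,.2535,89.3 travel [ 0.009  0.483 -0.013] twist [-0.048 -0.003 -0.005]
```

View pics/i.png

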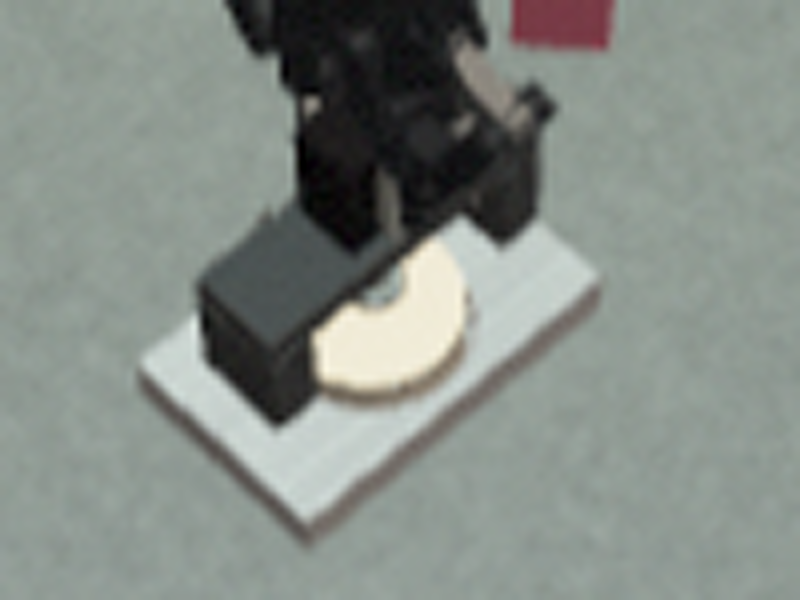

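The gauge's axes run along the block's, with the foot (380,285) over the lid's middle and the legs clear of the lid. Next I lower it until the legs stand.

Emit:
{"name": "servo_tool", "arguments": {"deltas": [{"jaw":20,"travel":[0,0.12,-0.01],"twist":[-0.05,0,0]},{"jaw":20,"travel":[0,0.24,-0.01],"twist":[-0.05,0,0]},{"jaw":20,"travel":[0,0.36,-0.01],"twist":[-0.05,0,0]},{"jaw":20,"travel":[0,0.44,-0.01],"twist":[-0.05,0,0]},{"jaw":20,"travel":[0,0.48,-0.01],"twist":[-0.05,0,0]},{"jaw":20,"travel":[0,0.5,-0.01],"twist":[-0.05,0,0]},{"jaw":20,"travel":[0,0.5,-0.01],"twist":[-0.05,0,0]}]}}

```text
time: 17.08
tool_pos: [0.5059, -0.0685, 0.2539]
tcp_rot: [-0.503, 0.504, 0.497, -0.497]
ft_force: [-2.4, -0.7, 2.1]
grip_width: 0.0253
```

```bash
python3 go.py .506,-.068,.2535,89.3
```

```text
t 17.0833 p [ 0.5059 -0.0685  0.2539] yaw 89.28 y [ 0.001 -0.001 -1.   ] w 0.0253 F [-2.4 -0.7  2.1] j [ 0.26 -0.17 -0.39  0.   -1.35 -1.84]
.506,-.068,.2535,89.3 travel [ 0.012  0.01  -0.001] twist [ 0.01  -0.003 -0.009]
```

Emit:
{"name": "servo_tool", "arguments": {"deltas": [{"jaw":20,"travel":[0,0.03,0],"twist":[0,0,0]},{"jaw":20,"travel":[0,0.05,0],"twist":[0,0,0]},{"jaw":20,"travel":[0,0.05,0],"twist":[0,0,0]},{"jaw":20,"travel":[0,0.05,0],"twist":[0,0,0]}]}}

```text
time: 17.42
tool_pos: [0.506, -0.0685, 0.2538]
tcp_rot: [-0.502, 0.504, 0.497, -0.497]
ft_force: [-6.3, 1.5, 10.5]
grip_width: 0.0257
```

Emit:
{"name": "servo_tool", "arguments": {"deltas": [{"jaw":35,"travel":[0,0,0],"twist":[0,0,0]},{"jaw":50,"travel":[0,0,0],"twist":[0,0,0]},{"jaw":70,"travel":[0,0,0],"twist":[0,0,0]},{"jaw":70,"travel":[0,0,0],"twist":[0,0,0]},{"jaw":70,"travel":[0,-0.5,0],"twist":[0,0,0]},{"jaw":70,"travel":[0,-1.2,0],"twist":[0,0,0]},{"jaw":70,"travel":[0,-2.0,0],"twist":[0,0,0]},{"jaw":70,"travel":[-0.8,-2.5,0],"twist":[0,0,0]},{"jaw":70,"travel":[-1.7,-2.5,0],"twist":[0,0,0]},{"jaw":70,"travel":[-2.6,-2.5,0],"twist":[0,0,0]},{"jaw":70,"travel":[-3.4,-2.5,0],"twist":[0,0,0]},{"jaw":70,"travel":[-3.8,-2.5,0],"twist":[0,0,0]}]}}

```text
time: 18.42
tool_pos: [0.5035, -0.2232, 0.3537]
tcp_rot: [-0.503, 0.504, 0.496, -0.496]
ft_force: [0.4, 0.4, -0.8]
grip_width: 0.0594
```

```bash
python3 - <<'E'
from h import *
S=grab('scene')
a=cv2.resize(S['frame'][165:225,235:315,::-1],(800,600),interpolation=cv2.INTER_CUBIC)
a[0:150,0:200]=cv2.resize(S['frame'][:,:,::-1],(200,150),interpolation=cv2.INTER_AREA)
cv2.imwrite('pics/j.png',a)
E
python3 go.py
```

```text
t 18.4667 p [ 0.5035 -0.2242  0.3534] yaw 89.12 y [ 0.001 -0.002 -1.   ] w 0.0596 F [-1.4 -0.5 -0.1] j [-0.05 -0.09 -0.14  0.   -1.52 -1.53]
```

View pics/j.png

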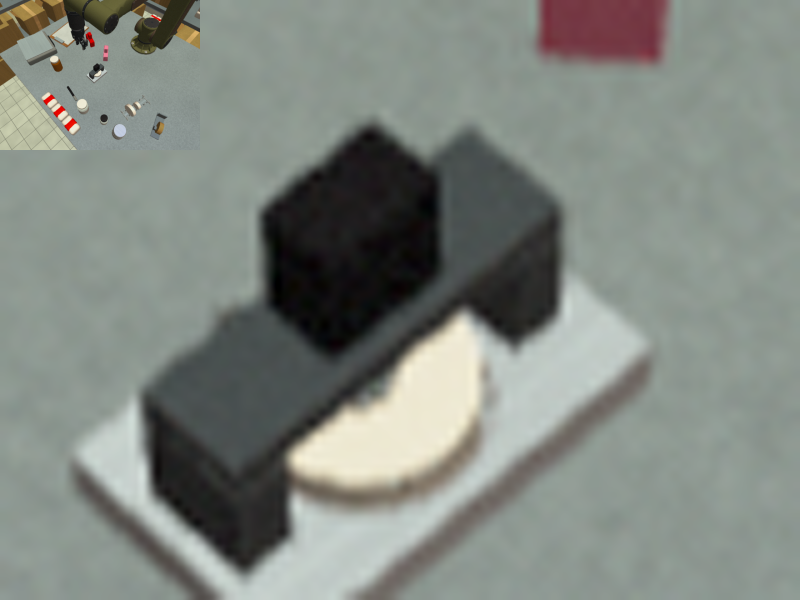

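The gauge stands level with its foot on the lid at (375,390) and the gripper clear. I'll make one numerical centring check, then hand in.

Run:
```python
from h import *
S=grab('scene')
P=np.array([onz(S,((a+.5)/10-.5+235,(b+.5)/10-.5+165),.074) for a,b in[(470,125),(561,213),(240,472),(144,400)]])
print(P.mean(0).round(4),np.linalg.norm(P[1]-P[2]),np.linalg.norm(P[0]-P[1]))
# lid visible lower-right edge against model at pocket, z=.033
t=np.linspace(0,2*np.pi,200);q=proj(S,np.c_[.5057+.033*np.cos(t),-.0678+.033*np.sin(t),0*t+.033]);print(((q.max(0)-[235,165])*10+5).round())
print(tool()[2]['ft_force'])
```

```text
[ 0.5071 -0.0672  0.074 ] 0.11275447655176189 0.03663843114492817
[487. 488.]
[ 1.07661722 -0.11393408  0.41198188]
```

```bash
python3 -c "from plant import arm;print(arm.job_done())"
```

```text
the job is handed in; nothing more can be done
None
```

I set the middle-sized lid rim down in the check block's pocket, stood the black bridge gauge over it, and handed the job in at about 18.5 s of robot time. To get the lid there I lifted it from the rack, stood it on edge on the table, pushed it over so the closed top faced up, and picked it up across its diameter.

- **Fit:** the first try at the pocket landed on the rim, because my estimate of the pocket from the top camera was about 2 mm off in y. I corrected it from the scene camera and the lid then dropped in with no force.
- **Seating:** a press of about 23 N on the lid top met it at 33 mm above the table, which is the height of a lid fully home.
- **Gauge:** both legs stand on the block and its long axis lies along the block's. Its centre measured (0.507, −0.067) against the pocket's (0.506, −0.068), so the foot is about 1.5 mm off the lid's middle.
- **Not confirmed:** I had no way to read the gauge's height value. The far leg's sole was only judged from the picture and the contact force.
- **Left alone:** the other two lids showed in the rack in the last full picture, shrunk. I didn't touch the jars or the pink and red look-alikes. The gripper ended well clear.

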